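Crank the stabilizer leg of a decorating stand down onto its pad

TASK

The decorating stand wobbles because the foot of one of its two front jack legs hangs clear of the wooden pad below it. Wind that jack's crank clockwise (seen from above) until its foot stands firmly on the pad and the crank has become clearly heavier to turn, then stop without forcing it and let go. Leave the crank of the other jack, which already stands on its pad, as it is.

Things in the scene. Friction and masses are not known exactly. Their poses are not given: they have to be found in the camera images.
- jack_grip (a point): middle of the upright black knob, 25 mm thick, 50 mm tall, on the steel crank of the jack whose foot hangs clear; on the knob's axis, 0.192 m above the table, 25 mm below its top; the crank arm's upper face is 29 mm below the point. The knob spins freely on its spindle, so it can be pinched from above and led round a level circle of 50 mm radius without turning the gripper
- jack_crank (a joint): turn of that crank (rad), growing clockwise seen from above, which lowers the foot 48 mm a full turn; 0 is fully wound up, it starts at 0 to 1.8 and 0.35 to 0.75 turn is needed. At the knob it takes about 8 N while the foot hangs free; on the pad this rises evenly, to about 12 N at 6 mm of buffer compression (some 4 N less when read at a standstill). At such loads the crank stays where it is left
- jack_foot: round steel foot, 52 mm wide, 6 mm thick, under the leg of the jack (grey 54 mm gearbox block, at a side of the stand). Origin: centre of its underside, on the crank's axis; z up. Starts 14 to 28 mm above the pad. The black ribbed buffer above it gives 1 mm per 5 N, at most 12 mm: once the foot is on the pad, the leg goes on down. 3 to 8 mm (15 to 40 N) is a firm stand
- ground_pad: square wooden pad, 80 x 80 x 14 mm, lying loose on the table under the hanging foot. Origin: centre of the underside
- other_jack_grip (a point): middle of the same kind of knob on the other jack's crank, at the far end of the stand from the first (the jacks' axes are 0.28 m apart); its foot already stands on its pad and it is not to be turned
There are look-alikes about, which are no part of the job. Several things have the shape of the ground_pad; the one meant has the colours described above.

How it is judged:
At the end, for the whole second after the job is handed in: The foot stands still on its pad and presses on it with 10 to 55 N (its rubber buffer 2 to 11 mm compressed), the crank is let go, and the other jack's crank is as it was (contact force between jack_foot and ground_pad between 10 and 55 N and linear speed of jack_foot below 0.01 m/s and distance of other_jack_grip from where it was at the start of the episode below 0.02 m); the robot touches nothing.
It fails at once if the jack is forced: its foot presses on the pad with more than 75 N (contact force between jack_foot and ground_pad above 75 N).
It fails at once if the other jack's crank is turned (its knob moves more than 20 mm) (distance of other_jack_grip from where it was at the start of the episode above 0.02 m).
It also fails if it takes over 48 s, if anything falls off the work surface, if the arm or the gripper's body presses on something with over 40 N, if the wrist force passes 120 N, or if a joint passes its speed limit or range.

ROBOT

A 7-joint arm with a two-finger parallel gripper is mounted at the origin on a cart in front of the work surface, level with it; the furniture and walls round the work are solid. World frame = base frame: x ahead of the robot, y to its left, z up, the work surface at z = 0. Lengths are in m, angles in rad, forces in N, time in s.
With the tool pointing down it reaches from about 0.425 to 0.875 m from the base axis. Payload 4.7 kg.
Tool frame: the origin (TCP) lies at the very end of the fingers, on their centre line; the grasp point (between the pads) lies 19 mm behind it; z points along the fingers, y is the line along which they close (so a half turn about z gives the same grasp; the last joint's range is limited). The gripper opens to 87 mm and grips with 3 to 60 N. Pads are 19 mm wide; open, the fingers measure 117 mm over their backs; the gripper's body (75 mm by 190 mm) begins 51 mm behind the grasp point.
Start: joints at [1.136, 0.321, -0.07, 1.45, 0.023, 1.371, -0.057], TCP at [0.282, -0.586, 0.194] pointing down, gripper open.
Joint ranges: [-2.86, 2.86], [-0.3, 2.09], [-1.38, 1.24], [0.06, 2.45], [-1.56, 4.7], [0.09, 2.05], [-2.69, 2.69]. Speed limits (rad/s): [2.57, 2.57, 3.14, 3.14, 3.14, 3.14, 3.14].

INTERFACE

Orientations are given as a rotation vector (axis times angle).
In Python, from bench import ctrl, vision gives the robot as it stands.
- The arm moves only by the tool jog_arm, never from a script. Its argument "increments" is a list of rows, each an object of numbers: "tx", "ty", "tz": the shift along the tool's x, y, z in mm; "wx", "wy", "wz": the turn, a rotation vector about the tool's x, y, z in rad; "gripper": the opening, from 0 (shut) to 1 (fully open). In form: [{"tx": .., "ty": .., "tz": .., "wx": .., "wy": .., "wz": .., "gripper": ..}, ...]. A call has exactly 5 rows; each row is the pose to reach, as a shift and turn from the pose commanded when the call began, along the tool's axes at that moment; what a row does not reach only later rows make up. A row lasts 1/12 s, in which the tool goes at most 41.7 mm and 7.16 degrees, less where a joint would pass 70% of its speed; a pose out of reach is approached as far as the arm can. A call with a gripper value outside its range is refused whole. The fingers move at their own pace and stop on an object; "grip_force" is the grip in N (left out, the last holds). Time passes only in rows, so rows that repeat a pose let the fingers close, or fill a call up. It gives the time, the measured TCP pose, the force, the opening and the grip force at its end, in the units of the state.
- ctrl.get_state(): the state, without advancing time (a new reading comes with each control period).
- vision.get_image(name): name is "scene" or "top" or "wrist"; returns a dict with "color" (420x560x3 uint8, blue, green, red), "fx", "fy", "cx", "cy" (pixels), "extrinsics" (4x4, takes a point from world to camera coordinates). Camera axes: x right, y down, z forward; pixel columns grow to the right and rows downward; lengths in m; the calibration is good to about 2 mm. The wrist camera is an equidistant fisheye: a pixel r from the principal point sees the ray r / f radians off the axis. A picture is of the moment at which its call begins. There is no depth.
- ctrl.close_job(): hands the job in; it is judged then, once.
Trained networks look in the newest picture that a camera, given by its name, has taken for a name from the list of things; names that differ only in an ending like _2 or _b are one class to them, and where a whole thing is asked for, a point or a joint stands for the part that bears it (a point fixed in the world has none). Each returns a list of dicts, best first, with "conf" (0 to 1); they miss things now and then, are a little off and sometimes report something else, mostly with a low value. They report only what shows in the picture. A call takes as long as a camera call. They do not tell look-alikes from the thing itself.
- vision.spot_in(camera, thing): "bbox" ([left, top, right, bottom] in pixels, round what is visible of it).
The state is a dict: "time": time; "joint_positions": joint angles; "qd": joint speeds; "joint_torque": joint torques, N m; "position": TCP position; "tool_rot": TCP orientation; "ft_force": force on the tool from outside, world axes, zero at the start; "torque": the same for the moment, N m; "grip_width": opening from 0.0 (shut) to 1.0 (fully open); "grip_force": force on a finger pad.
Only numpy, scipy, OpenCV 4.12 (cv2) and the standard library are available. Lean on these libraries where they do the work, as an engineer would, in place of code of your own. Each camera call takes 0.05 s, during which the arm holds its last target. There are 200 camera calls.

## Working session

There is one attempt and no reset: what is moved stays moved. The work goes in short steps, Python scripts to look and compute and a tool call to move; the robot and the scene stay as the last step left them, time stands still between calls to the robot, and variables do not carry over. Pictures are saved under pics/ and viewed, at most 10 in all, crops included, and the job is handed in when it is done.

Besides the shell and the picture viewer there is one more tool, called after "Request:" as name([rows], argument=value, ...), one row to a line, values as JSON. jog_arm: Moves the arm, as the interface text tells. Its arguments: {"type":"object","properties":{"increments":{"type":"array"},"grip_force":{"type":"number"}},"required":["increments"]}

```bash
mkdir -p pics; cat > h.py <<'E'
import numpy as np, cv2
from bench import ctrl, vision
def ray(im,u,v):
    E=np.array(im["extrinsics"]);R=E[:3,:3];t=E[:3,3]
    d=np.array([(u-im["cx"])/im["fx"],(v-im["cy"])/im["fy"],1.]);return -R.T@t,R.T@d
def at_z(im,u,v,z):
    o,d=ray(im,u,v);return o+d*(z-o[2])/d[2]
def proj(im,p):
    E=np.array(im["extrinsics"]);c=E[:3,:3]@np.array(p)+E[:3,3]
    return c[0]/c[2]*im["fx"]+im["cx"],c[1]/c[2]*im["fy"]+im["cy"]
E
python3 - <<'E'
from h import *
s=ctrl.get_state();print(s["time"],s["position"],s["tool_rot"],s["ft_force"])
for n in("scene","top"):
    im=vision.get_image(n);cv2.imwrite(f"pics/{n}0.png",im["color"])
    print(n,np.round(ray(im,280,210),3))
    for t in("jack_grip","jack_foot","ground_pad"):
        for r in vision.spot_in(n,t):
            b=r["bbox"];print(t,round(r["conf"],2),np.round(b),np.round(at_z(im,(b[0]+b[2])/2,(b[1]+b[3])/2,.192),3))
E
```

```text
0.0 [ 0.28172015 -0.58512045  0.19277588] [-3.06108417e+00 -6.98700164e-01  7.95178889e-04] [-0.09834913 -0.37411037  0.17302678]
scene [[-0.203  0.877  0.982]
 [ 0.57  -0.479 -0.668]]
jack_grip 0.76 [280. 172. 290. 187.] [0.547 0.229 0.192]
jack_foot 0.64 [286. 229. 306. 243.] [0.386 0.337 0.192]
ground_pad 0.85 [277. 233. 322. 260.] [0.358 0.353 0.192]
ground_pad 0.69 [174. 308. 223. 353.] [0.322 0.63  0.192]
top [[ 0.437  0.285  1.447]
 [ 0.049 -0.019 -0.999]]
ground_pad 0.68 [152. 214. 191. 244.] [0.446 0.531 0.192]
ground_pad 0.51 [277. 200. 306. 226.] [0.492 0.231 0.192]
```

View pics/scene0.png

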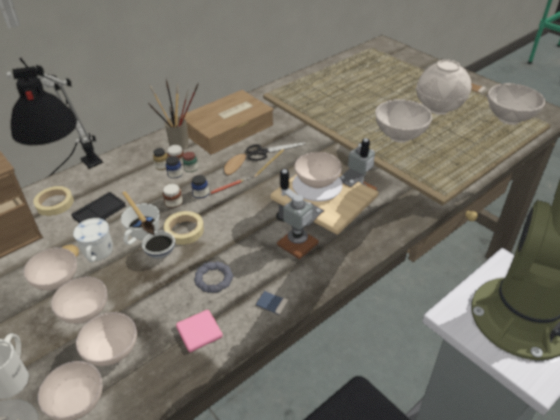

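View pics/top0.png

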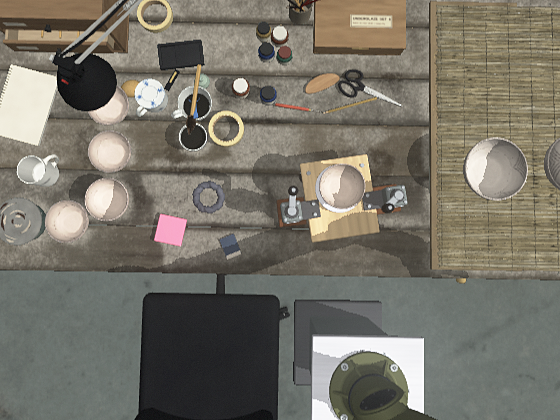

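```bash
python3 - <<'E'
from h import *
a=cv2.imread("pics/scene0.png")[125:275,240:400];b=cv2.imread("pics/top0.png")[150:250,260:420]
a=cv2.resize(a,None,fx=4,fy=4,interpolation=3);b=cv2.resize(b,None,fx=4.9,fy=4.9,interpolation=3)
cv2.imwrite("pics/a.png",a);cv2.imwrite("pics/b.png",b)
E
```

```text
(no output)
```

View pics/a.png

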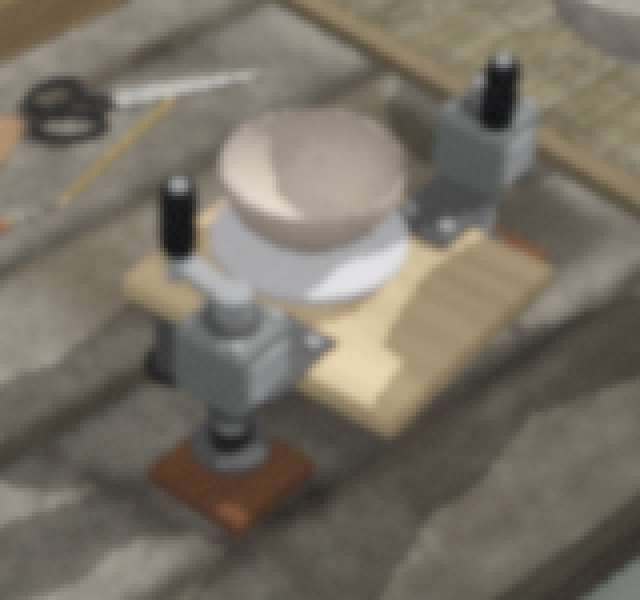

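View pics/b.png

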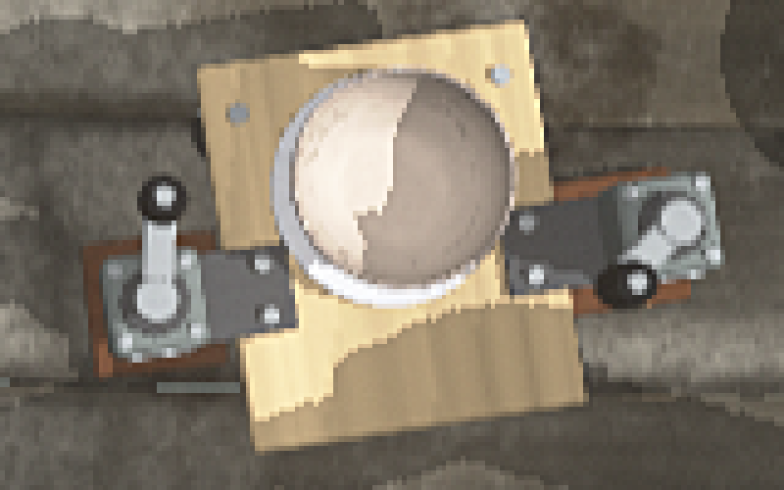

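```bash
python3 - <<'E'
from h import *
t=vision.get_image("top");s=vision.get_image("scene")
P=lambda x,y:(260+x/4.9,150+y/4.9)
for n,h,k in(("L",(155,298),(163,196)),("R",(683,222),(634,283))):
    H=at_z(t,*P(*h),.172);K=at_z(t,*P(*k),.217)
    print(n,"hub",H,"knob",K,"r",np.linalg.norm(H-K),np.hypot(*(H-K)[:2]),"ang",np.degrees(np.arctan2(*(K-H)[[1,0]])))
    f=lambda p:np.round((np.array(proj(s,p))-[240,125])*4)
    print("knobtop in scene crop",f(K),"hub",f(H))
    for z in(.014,.028,.042):
        th=np.linspace(0,6.28,60);e=np.array([f([H[0]+.026*np.cos(a),H[1]+.026*np.sin(a),z]) for a in th])
        print(z,f([H[0],H[1],z]),e.min(0),e.max(0))
E
```

```text
L hub [0.49839624 0.2308303  0.172     ] knob [0.54793936 0.22960984 0.217     ] r 0.06694035178183887 0.04955815469401907 ang -1.4111577115201428
knobtop in scene crop [178. 185.] hub [231. 284.]
0.014 [228. 471.] [188. 443.] [269. 501.]
0.028 [228. 456.] [188. 428.] [269. 485.]
0.042 [229. 440.] [188. 412.] [270. 470.]
R hub [ 0.54410702 -0.04573057  0.172     ] knob [ 0.50888097 -0.00927955  0.217     ] r 0.06778312137148772 0.05069074415375868 ang 134.02090786766792
knobtop in scene crop [501.  61.] hub [493.  74.]
0.014 [472. 256.] [436. 233.] [509. 279.]
0.028 [474. 241.] [437. 218.] [511. 264.]
0.042 [476. 226.] [439. 203.] [513. 249.]
```

The left jack (top 292,211; scene 298,236) is the one hanging. Its foot's lower edge in the scene crop is at about row 471, which puts the foot some 27 mm above the pad. The right jack's foot is hidden. I'll lift and turn first, checking the bowl height on the way.

Request:
jog_arm([
  {"tz": -40, "wz": -0.12, "gripper": 1},
  {"tz": -80, "wz": -0.24, "gripper": 0.75},
  {"tz": -120, "wz": -0.36, "gripper": 0.75},
  {"tz": -150, "wz": -0.48, "gripper": 0.75},
  {"tz": -160, "wz": -0.6, "gripper": 0.75},
], grip_force=50)

```text
validation failed for argument at $.in...
```

```bash
cat > go.py <<'E'
import sys
from h import *
from scipy.spatial.transform import Rotation as Ro
s=ctrl.get_state();p=np.array(s["position"]);R=Ro.from_rotvec(s["tool_rot"])
T=Ro.from_matrix(np.array([[0,1,0],[1,0,0],[0,0,-1]]).astype(float))
print("t",s["time"],"p",np.round(p,4),"F",np.round(s["ft_force"],1),"w",np.round(s["grip_width"],3),s["grip_force"])
print("to target mm",np.round(R.inv().apply(np.array(list(map(float,sys.argv[1:4])))-p)*1000,1),"turn",np.round((R.inv()*T).as_rotvec(),3),"q",np.round(s["joint_positions"],2))
E
python3 go.py .548 .2295 .30; python3 - <<'E'
from h import *
t=vision.get_image("top");s=vision.get_image("scene")
# bowl rim left/right extreme: top crop px; scene rim-left extreme
for a,b in (((400,180),(312,165)),((163,196),(178,183))):
    o1,d1=ray(t,260+a[0]/4.9,150+a[1]/4.9);o2,d2=ray(s,240+b[0]/4,125+b[1]/4)
    k=np.linalg.lstsq(np.c_[d1,-d2],o2-o1,rcond=None)[0];print(o1+d1*k[0],o2+d2*k[1])
E
```

```text
t 0.5 p [ 0.282  -0.5856  0.1938] F [ 1.   0.5 -0.1] w 1.002 0.0
to target mm [ 593.3 -619.  -106.2] turn [-0.     0.    -1.122] q [ 1.14  0.32 -0.07  1.45  0.02  1.37 -0.06]
[0.56445531 0.10127427 0.15797065] [0.56419375 0.10100185 0.15798363]
[0.54779981 0.22967944 0.21855217] [0.54762869 0.22948911 0.21854532]
```

Request:
jog_arm([
  {"tx": 0, "ty": 0, "tz": -40, "wx": 0, "wy": 0, "wz": -0.12, "gripper": 1},
  {"tx": 0, "ty": 0, "tz": -80, "wx": 0, "wy": 0, "wz": -0.24, "gripper": 0.75},
  {"tx": 0, "ty": 0, "tz": -120, "wx": 0, "wy": 0, "wz": -0.36, "gripper": 0.75},
  {"tx": 0, "ty": 0, "tz": -150, "wx": 0, "wy": 0, "wz": -0.48, "gripper": 0.75},
  {"tx": 0, "ty": 0, "tz": -160, "wx": 0, "wy": 0, "wz": -0.6, "gripper": 0.75},
], grip_force=50)

```text
time: 1.02
position: [0.2828, -0.587, 0.3606]
tool_rot: [2.707, 1.576, -0.001]
ft_force: [0.0, -0.2, -0.3]
grip_width: 0.799
grip_force: 0.0
```

```bash
python3 go.py .548 .2295 .30
```

```text
t 1.0167 p [ 0.2828 -0.587   0.3606] F [ 0.  -0.2 -0.3] w 0.799 0.0
to target mm [ 841.3 -172.8   55. ] turn [ 0.006  0.007 -0.516] q [ 1.18  0.3  -0.14  1.15  0.04  1.68  0.54]
```

Request:
jog_arm([
  {"tx": 38, "ty": -8, "tz": 0, "wx": 0, "wy": 0, "wz": -0.1, "gripper": 0.75},
  {"tx": 76, "ty": -16, "tz": 0, "wx": 0, "wy": 0, "wz": -0.2, "gripper": 0.75},
  {"tx": 114, "ty": -24, "tz": 0, "wx": 0, "wy": 0, "wz": -0.3, "gripper": 0.75},
  {"tx": 152, "ty": -32, "tz": 0, "wx": 0, "wy": 0, "wz": -0.4, "gripper": 0.75},
  {"tx": 190, "ty": -40, "tz": 0, "wx": 0.006, "wy": 0.007, "wz": -0.516, "gripper": 0.75},
])

```text
time: 1.43
position: [0.3424, -0.3989, 0.3542]
tool_rot: [-2.217, -2.215, -0.004]
ft_force: [0.9, -0.8, 0.3]
grip_width: 0.755
grip_force: 0.0
```

```bash
python3 go.py .548 .2295 .30
```

```text
t 1.4333 p [ 0.3424 -0.3989  0.3542] F [ 0.9 -0.8  0.3] w 0.755 0.0
to target mm [628.2 205.2  58.1] turn [-0.004 -0.007 -0.001] q [ 1.09  0.05 -0.28  1.46  0.01  1.65  0.8 ]
```

Request:
jog_arm([
  {"tx": 38, "ty": 13, "tz": 0, "wx": 0, "wy": 0, "wz": 0, "gripper": 0.75},
  {"tx": 76, "ty": 26, "tz": 0, "wx": 0, "wy": 0, "wz": 0, "gripper": 0.75},
  {"tx": 114, "ty": 39, "tz": 0, "wx": 0, "wy": 0, "wz": 0, "gripper": 0.75},
  {"tx": 152, "ty": 52, "tz": 0, "wx": 0, "wy": 0, "wz": 0, "gripper": 0.75},
  {"tx": 190, "ty": 65, "tz": 0, "wx": 0, "wy": 0, "wz": 0, "gripper": 0.75},
])

```text
time: 1.85
position: [0.4085, -0.2094, 0.3555]
tool_rot: [-2.223, -2.209, -0.004]
ft_force: [1.1, -0.1, 0.0]
grip_width: 0.747
grip_force: 0.0
```

Request:
jog_arm([
  {"tx": 38, "ty": 13, "tz": 0, "wx": 0, "wy": 0, "wz": 0, "gripper": 0.75},
  {"tx": 76, "ty": 26, "tz": 0, "wx": 0, "wy": 0, "wz": 0, "gripper": 0.75},
  {"tx": 114, "ty": 39, "tz": 0, "wx": 0, "wy": 0, "wz": 0, "gripper": 0.75},
  {"tx": 152, "ty": 52, "tz": 0, "wx": 0, "wy": 0, "wz": 0, "gripper": 0.75},
  {"tx": 190, "ty": 65, "tz": 0, "wx": 0, "wy": 0, "wz": 0, "gripper": 0.75},
])

```text
time: 2.27
position: [0.4745, -0.0198, 0.3569]
tool_rot: [-2.224, -2.21, -0.005]
ft_force: [-0.0, -0.3, -0.2]
grip_width: 0.752
grip_force: 0.0
```

```bash
python3 go.py .548 .2295 .27
```

```text
t 2.2667 p [ 0.4745 -0.0198  0.3569] F [-0.  -0.3 -0.2] w 0.752 0.0
to target mm [249.2  72.2  88.4] turn [-0.003 -0.007 -0.006] q [ 0.76 -0.07 -0.71  1.55 -0.05  1.65  0.04]
```

Request:
jog_arm([
  {"tx": 39, "ty": 11, "tz": 0, "wx": 0, "wy": 0, "wz": 0, "gripper": 0.75},
  {"tx": 78, "ty": 22, "tz": 0, "wx": 0, "wy": 0, "wz": 0, "gripper": 0.75},
  {"tx": 117, "ty": 33, "tz": 0, "wx": 0, "wy": 0, "wz": 0, "gripper": 0.75},
  {"tx": 156, "ty": 45, "tz": 0, "wx": 0, "wy": 0, "wz": 0, "gripper": 0.75},
  {"tx": 195, "ty": 57, "tz": 0, "wx": 0, "wy": 0, "wz": 0, "gripper": 0.75},
])

```text
time: 2.68
position: [0.5329, 0.1744, 0.3584]
tool_rot: [-2.225, -2.208, -0.006]
ft_force: [0.7, -0.1, 0.4]
grip_width: 0.748
grip_force: 0.0
```

Request:
jog_arm([
  {"tx": 30, "ty": 8, "tz": 20, "wx": 0, "wy": 0, "wz": 0, "gripper": 0.75},
  {"tx": 54, "ty": 15, "tz": 50, "wx": 0, "wy": 0, "wz": 0, "gripper": 0.75},
  {"tx": 54, "ty": 15, "tz": 80, "wx": 0, "wy": 0, "wz": 0, "gripper": 0.75},
  {"tx": 54, "ty": 15, "tz": 88, "wx": 0, "wy": 0, "wz": 0, "gripper": 0.75},
  {"tx": 54, "ty": 15, "tz": 88, "wx": 0, "wy": 0, "wz": 0, "gripper": 0.75},
])

```text
time: 3.1
position: [0.5464, 0.2261, 0.2678]
tool_rot: [-2.221, -2.208, 0.003]
ft_force: [0.5, -0.3, -0.1]
grip_width: 0.75
grip_force: 0.0
```

```bash
python3 go.py .548 .2295 .178; python3 - <<'E'
from h import *
im=vision.get_image("wrist");cv2.imwrite("pics/w.png",im["color"])
E=np.array(im["extrinsics"])
for p in ([.548,.2295,.217],[.498,.231,.172]):
    c=E[:3,:3]@np.array(p)+E[:3,3];th=np.arctan2(np.hypot(c[0],c[1]),c[2]);ph=np.arctan2(c[1],c[0])
    print(im["cx"]+im["fx"]*th*np.cos(ph),im["cy"]+im["fy"]*th*np.sin(ph))
E
```

```text
t 3.1 p [0.5464 0.2261 0.2678] F [ 0.5 -0.3 -0.1] w 0.75 0.0
to target mm [ 2.9  2.4 89.8] turn [-0.008 -0.006 -0.006] q [ 0.34  0.3  -0.96  1.46  0.23  1.52 -0.61]
286.0078457393781 209.56366206975912
231.43346327256918 194.66620852207149
```

View pics/w.png

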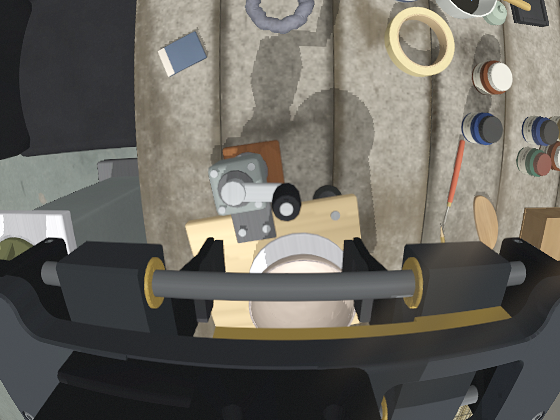

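The wrist view shows the knob top at (286,207), against a predicted (286,210). The position is confirmed, so I go down and close.

Request:
jog_arm([
  {"tx": 3, "ty": 2, "tz": 25, "wx": 0, "wy": 0, "wz": 0, "gripper": 0.75},
  {"tx": 3, "ty": 2, "tz": 50, "wx": 0, "wy": 0, "wz": 0, "gripper": 0.75},
  {"tx": 3, "ty": 2, "tz": 75, "wx": 0, "wy": 0, "wz": 0, "gripper": 0.75},
  {"tx": 3, "ty": 2, "tz": 88, "wx": 0, "wy": 0, "wz": 0, "gripper": 0.75},
  {"tx": 3, "ty": 2, "tz": 88, "wx": 0, "wy": 0, "wz": 0, "gripper": 0.75},
])

```text
time: 3.57
position: [0.549, 0.2292, 0.1812]
tool_rot: [-2.225, -2.206, -0.001]
ft_force: [0.4, -0.0, -0.1]
grip_width: 0.75
grip_force: 0.0
```

```bash
python3 go.py .548 .2295 .180
```

```text
t 3.5667 p [0.549  0.2292 0.1812] F [ 0.4 -0.  -0.1] w 0.75 0.0
to target mm [ 0.3 -1.   1.3] turn [-0.006 -0.006 -0.008] q [ 0.33  0.34 -0.94  1.58  0.27  1.36 -0.65]
```

Request:
jog_arm([
  {"tx": 0, "ty": 0, "tz": 0, "wx": 0, "wy": 0, "wz": 0, "gripper": 0.4},
  {"tx": 0, "ty": 0, "tz": 0, "wx": 0, "wy": 0, "wz": 0, "gripper": 0.2},
  {"tx": 0, "ty": 0, "tz": 0, "wx": 0, "wy": 0, "wz": 0, "gripper": 0.1},
  {"tx": 0, "ty": 0, "tz": 0, "wx": 0, "wy": 0, "wz": 0, "gripper": 0.1},
  {"tx": 0, "ty": 0, "tz": 0, "wx": 0, "wy": 0, "wz": 0, "gripper": 0.1},
])

```text
time: 3.98
position: [0.5497, 0.2315, 0.1832]
tool_rot: [-2.223, -2.209, -0.007]
ft_force: [0.2, -0.3, -0.2]
grip_width: 0.457
grip_force: 0.0
```

```bash
python3 go.py .548 .2295 .180
```

```text
t 3.9833 p [0.5497 0.2315 0.1832] F [ 0.2 -0.3 -0.2] w 0.457 0.0
to target mm [-2.  -1.7  3.2] turn [-0.002 -0.009 -0.006] q [ 0.33  0.34 -0.94  1.58  0.27  1.36 -0.65]
```

Request:
jog_arm([
  {"tx": 0, "ty": 0, "tz": 0, "wx": 0, "wy": 0, "wz": 0, "gripper": 0.1},
  {"tx": 0, "ty": 0, "tz": 0, "wx": 0, "wy": 0, "wz": 0, "gripper": 0.1},
  {"tx": 0, "ty": 0, "tz": 0, "wx": 0, "wy": 0, "wz": 0, "gripper": 0.1},
  {"tx": 0, "ty": 0, "tz": 0, "wx": 0, "wy": 0, "wz": 0, "gripper": 0.1},
  {"tx": 0, "ty": 0, "tz": 0, "wx": 0, "wy": 0, "wz": 0, "gripper": 0.1},
])

```text
time: 4.4
position: [0.5483, 0.2313, 0.1822]
tool_rot: [-2.221, -2.209, -0.002]
ft_force: [-3.7, -1.0, 3.1]
grip_width: 0.223
grip_force: 49.8
```

```bash
python3 go.py .548 .2295 .180; python3 - <<'E'
import numpy as np
# tool (tx=+Y, ty=+X) offsets along circle from angle a0=-1.4deg clockwise
c=np.array([.4984,.2308]);a0=np.radians(-1.4);r=.05
g=lambda d:c+r*np.array([np.cos(a0-np.radians(d)),np.sin(a0-np.radians(d))])
for s in range(0,300,50):
    print(s,[tuple(np.round((g(s+k*10)-g(s))[::-1]*1000,1)) for k in range(1,6)])
E
```

```text
t 4.4 p [0.5483 0.2313 0.1822] F [-3.7 -1.   3.1] w 0.223 49.826149464352056
to target mm [-1.8 -0.3  2.2] turn [-0.005 -0.008 -0.005] q [ 0.33  0.34 -0.94  1.58  0.27  1.36 -0.65]
0 [(np.float64(-8.7), np.float64(-1.0)), (np.float64(-17.0), np.float64(-3.4)), (np.float64(-24.8), np.float64(-7.3)), (np.float64(-31.8), np.float64(-12.5)), (np.float64(-37.9), np.float64(-18.8))]
50 [(np.float64(-4.8), np.float64(-7.3)), (np.float64(-8.3), np.float64(-15.2)), (np.float64(-10.4), np.float64(-23.7)), (np.float64(-10.9), np.float64(-32.4)), (np.float64(-9.9), np.float64(-41.1))]
100 [(np.float64(2.5), np.float64(-8.4)), (np.float64(6.3), np.float64(-16.2)), (np.float64(11.5), np.float64(-23.2)), (np.float64(17.8), np.float64(-29.2)), (np.float64(25.1), np.float64(-34.0))]
150 [(np.float64(8.0), np.float64(-3.5)), (np.float64(16.5), np.float64(-5.5)), (np.float64(25.2), np.float64(-6.1)), (np.float64(33.8), np.float64(-5.1)), (np.float64(42.2), np.float64(-2.7))]
200 [(np.float64(7.8), np.float64(3.9)), (np.float64(14.8), np.float64(9.0)), (np.float64(20.8), np.float64(15.4)), (np.float64(25.7), np.float64(22.6)), (np.float64(29.1), np.float64(30.6))]
250 [(np.float64(2.0), np.float64(8.5)), (np.float64(2.6), np.float64(17.2)), (np.float64(1.6), np.float64(25.8)), (np.float64(-0.8), np.float64(34.2)), (np.float64(-4.7), np.float64(42.0))]
```

Gripped: opening 0.223 is about 19 mm at 50 N. First 50 degrees.

Request:
jog_arm([
  {"tx": -8.7, "ty": -1, "tz": 0, "wx": 0, "wy": 0, "wz": 0, "gripper": 0.1},
  {"tx": -17, "ty": -3.4, "tz": 0, "wx": 0, "wy": 0, "wz": 0, "gripper": 0.1},
  {"tx": -24.8, "ty": -7.3, "tz": 0, "wx": 0, "wy": 0, "wz": 0, "gripper": 0.1},
  {"tx": -31.8, "ty": -12.5, "tz": 0, "wx": 0, "wy": 0, "wz": 0, "gripper": 0.1},
  {"tx": -37.9, "ty": -18.8, "tz": 0, "wx": 0, "wy": 0, "wz": 0, "gripper": 0.1},
])

```text
time: 4.82
position: [0.5325, 0.1958, 0.1824]
tool_rot: [-2.221, -2.21, -0.018]
ft_force: [6.1, 5.8, -3.7]
grip_width: 0.218
grip_force: 49.6
```

```bash
cat > st.py <<'E'
from h import *
for i in range(3):
    s=ctrl.get_state();p=np.array(s["position"])
    if i==0:
        im=vision.get_image("top");cv2.imwrite("pics/t_%d.png"%(s["time"]*100),im["color"])
d=p[:2]-[.4984,.2308];F=np.array(s["ft_force"]);r=np.hypot(*d);u=d/r
print("t",s["time"],"p",p.round(4),"turned",round((-1.4-np.degrees(np.arctan2(d[1],d[0])))%360,1),"r",r.round(4),"F",F.round(1),"rad",round(F[:2]@u,1),"tang(against)",round(-F[:2]@[u[1],-u[0]],1),"w",s["grip_width"])
E
python3 st.py
```

```text
t 4.8667 p [0.5312 0.1945 0.1824] turned 46.5 r 0.0489 F [ 2.6  4.5 -2.1] rad -1.6 tang(against) 4.9 w 0.21818165181999513
```

Request:
jog_arm([
  {"tx": -4.8, "ty": -7.3, "tz": 0, "wx": 0, "wy": 0, "wz": 0, "gripper": 0.1},
  {"tx": -8.3, "ty": -15.2, "tz": 0, "wx": 0, "wy": 0, "wz": 0, "gripper": 0.1},
  {"tx": -10.4, "ty": -23.7, "tz": 0, "wx": 0, "wy": 0, "wz": 0, "gripper": 0.1},
  {"tx": -10.9, "ty": -32.4, "tz": 0, "wx": 0, "wy": 0, "wz": 0, "gripper": 0.1},
  {"tx": -9.9, "ty": -41.1, "tz": 0, "wx": 0, "wy": 0, "wz": 0, "gripper": 0.1},
])

```text
time: 5.28
position: [0.4925, 0.1825, 0.1824]
tool_rot: [-2.228, -2.21, -0.014]
ft_force: [7.5, -0.9, -4.8]
grip_width: 0.219
grip_force: 49.5
```

```bash
python3 st.py; python3 - <<'E'
import glob,cv2,os
f=max(glob.glob("pics/t_*"),key=os.path.getmtime);s=cv2.imread("pics/scene0.png")
from h import *
s=vision.get_image("scene")["color"][125:275,240:400];t=cv2.imread(f)[150:250,260:360]
cv2.imwrite("pics/c1.png",np.hstack([cv2.resize(s,(480,450)),cv2.resize(t,(320,450))]))
E
```

```text
t 5.3333 p [0.4907 0.1828 0.1824] turned 97.8 r 0.0486 F [ 5.2 -1.  -3.9] rad 0.1 tang(against) 5.3 w 0.220305303704517
```

View pics/c1.png

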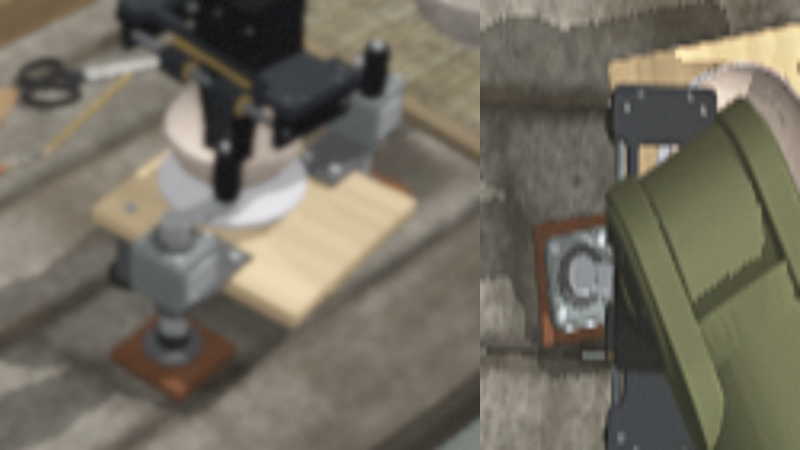

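The crank follows: the knob is held at (228,175) and the foot has dropped about 13 mm. I carry on.

Request:
jog_arm([
  {"tx": 2.5, "ty": -8.4, "tz": 0, "wx": 0, "wy": 0, "wz": 0, "gripper": 0.1},
  {"tx": 6.3, "ty": -16.2, "tz": 0, "wx": 0, "wy": 0, "wz": 0, "gripper": 0.1},
  {"tx": 11.5, "ty": -23.2, "tz": 0, "wx": 0, "wy": 0, "wz": 0, "gripper": 0.1},
  {"tx": 17.8, "ty": -29.2, "tz": 0, "wx": 0, "wy": 0, "wz": 0, "gripper": 0.1},
  {"tx": 25.1, "ty": -34, "tz": 0, "wx": 0, "wy": 0, "wz": 0, "gripper": 0.1},
])

```text
time: 5.8
position: [0.4567, 0.2044, 0.1823]
tool_rot: [-2.23, -2.208, 0.001]
ft_force: [1.4, -7.8, 1.4]
grip_width: 0.216
grip_force: 49.8
```

```bash
python3 st.py
```

```text
t 5.85 p [0.4553 0.2065 0.1823] turned 149.2 r 0.0495 F [ 0.3 -5.3  0.5] rad 2.4 tang(against) 4.8 w 0.2170979561270027
```

Request:
jog_arm([
  {"tx": 4, "ty": -2, "tz": 0, "wx": 0, "wy": 0, "wz": 0, "gripper": 0.1},
  {"tx": 8, "ty": -3.5, "tz": 0, "wx": 0, "wy": 0, "wz": 0, "gripper": 0.1},
  {"tx": 12.2, "ty": -4.7, "tz": 0, "wx": 0, "wy": 0, "wz": 0, "gripper": 0.1},
  {"tx": 16.5, "ty": -5.5, "tz": 0, "wx": 0, "wy": 0, "wz": 0, "gripper": 0.1},
  {"tx": 20.8, "ty": -6, "tz": 0, "wx": 0, "wy": 0, "wz": 0, "gripper": 0.1},
])

```text
time: 6.27
position: [0.4487, 0.2253, 0.1822]
tool_rot: [-2.227, -2.208, 0.008]
ft_force: [-3.2, -8.9, 5.0]
grip_width: 0.214
grip_force: 49.9
```

```bash
python3 st.py
```

```text
t 6.3167 p [0.4485 0.2264 0.1822] turned 173.6 r 0.0501 F [-1.6 -7.8  3.9] rad 2.3 tang(against) 7.7 w 0.2177930369424212
```

Request:
jog_arm([
  {"tx": 0, "ty": 0, "tz": 0, "wx": 0, "wy": 0, "wz": 0, "gripper": 0.1},
  {"tx": 0, "ty": 0, "tz": 0, "wx": 0, "wy": 0, "wz": 0, "gripper": 0.1},
  {"tx": 0, "ty": 0, "tz": 0, "wx": 0, "wy": 0, "wz": 0, "gripper": 0.1},
  {"tx": 0, "ty": 0, "tz": 0, "wx": 0, "wy": 0, "wz": 0, "gripper": 0.1},
  {"tx": 0, "ty": 0, "tz": 0, "wx": 0, "wy": 0, "wz": 0, "gripper": 0.1},
])

```text
time: 6.73
position: [0.4485, 0.2263, 0.1822]
tool_rot: [-2.225, -2.208, 0.006]
ft_force: [-3.6, -7.0, 3.6]
grip_width: 0.221
grip_force: 49.9
```

```bash
python3 st.py; python3 - <<'E'
from h import *
a=vision.get_image("scene")["color"][205:265,270:330];b=cv2.imread("pics/scene0.png")[205:265,270:330]
cv2.imwrite("pics/c2.png",np.hstack([cv2.resize(x,(400,400),interpolation=3) for x in(b,a)]))
E
```

```text
t 6.7833 p [0.4485 0.2263 0.1822] turned 173.5 r 0.0501 F [-3.6 -7.   3.9] rad 4.2 tang(against) 6.7 w 0.21867305417889346
```

View pics/c2.png

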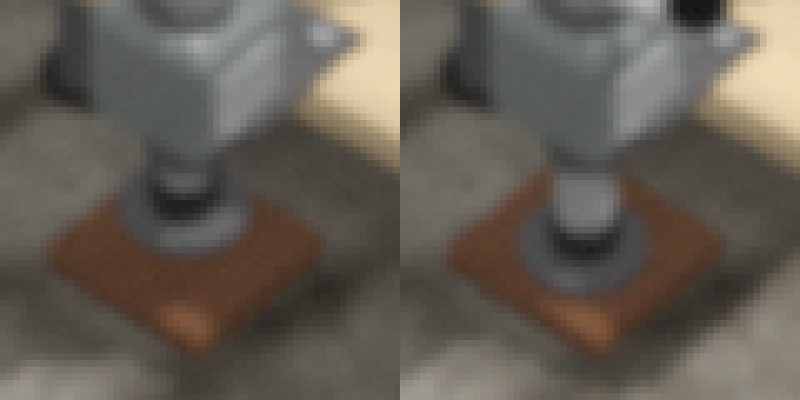

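Request:
jog_arm([
  {"tx": 4.3, "ty": 0, "tz": 0, "wx": 0, "wy": 0, "wz": 0, "gripper": 0.1},
  {"tx": 8.6, "ty": 0.3, "tz": 0, "wx": 0, "wy": 0, "wz": 0, "gripper": 0.1},
  {"tx": 13, "ty": 0.9, "tz": 0, "wx": 0, "wy": 0, "wz": 0, "gripper": 0.1},
  {"tx": 13, "ty": 0.9, "tz": 0, "wx": 0, "wy": 0, "wz": 0, "gripper": 0.1},
  {"tx": 13, "ty": 0.9, "tz": 0, "wx": 0, "wy": 0, "wz": 0, "gripper": 0.1},
])

```text
time: 7.25
position: [0.4487, 0.2393, 0.1822]
tool_rot: [-2.224, -2.208, 0.009]
ft_force: [-4.7, -7.1, 5.7]
grip_width: 0.22
grip_force: 50.0
```

```bash
cat >> st.py <<'E'
b=cv2.imread("pics/scene0.png");a=vision.get_image("scene")["color"];cv2.imwrite("pics/s_%d.png"%(s["time"]*100),a)
T=b[233:246,286:308];m=cv2.matchTemplate(a[215:265,280:314],T,cv2.TM_CCOEFF_NORMED);_,v,_,l=cv2.minMaxLoc(m)
c=m[l[1]-1:l[1]+2,l[0]];print("foot row shift px",round(l[1]-18+(c[0]-c[2])/2/(c[0]-2*c[1]+c[2]),2),"conf",round(v,2))
E
python3 st.py
```

```text
t 7.3 p [0.4487 0.2393 0.1822] turned 188.3 r 0.0504 F [-4.9 -6.5  4.6] rad 3.8 tang(against) 7.2 w 0.21643865609834825
foot row shift px 6.52 conf 0.68
```

Request:
jog_arm([
  {"tx": 4.3, "ty": 1, "tz": 0, "wx": 0, "wy": 0, "wz": 0, "gripper": 0.1},
  {"tx": 8.4, "ty": 2.4, "tz": 0, "wx": 0, "wy": 0, "wz": 0, "gripper": 0.1},
  {"tx": 12.4, "ty": 4.1, "tz": 0, "wx": 0, "wy": 0, "wz": 0, "gripper": 0.1},
  {"tx": 12.4, "ty": 4.1, "tz": 0, "wx": 0, "wy": 0, "wz": 0, "gripper": 0.1},
  {"tx": 12.4, "ty": 4.1, "tz": 0, "wx": 0, "wy": 0, "wz": 0, "gripper": 0.1},
])

```text
time: 7.77
position: [0.4522, 0.2518, 0.1821]
tool_rot: [-2.223, -2.208, 0.011]
ft_force: [-6.4, -6.9, 5.2]
grip_width: 0.22
grip_force: 50.0
```

```bash
python3 st.py; python3 - <<'E'
from h import *
import glob,os
f=sorted(glob.glob("pics/s_*"),key=os.path.getmtime)[-1]
a=cv2.imread(f)[205:265,270:330]
cv2.imwrite("pics/c3.png",np.hstack([cv2.imread("pics/c2.png")[:,400:],cv2.resize(a,(400,400),interpolation=3)]))
E
```

```text
t 7.8167 p [0.4522 0.2519 0.1822] turned 203.1 r 0.0508 F [-6.5 -7.4  5.8] rad 2.9 tang(against) 9.4 w 0.21838291329460516
foot row shift px 6.52 conf 0.68
```

View pics/c3.png

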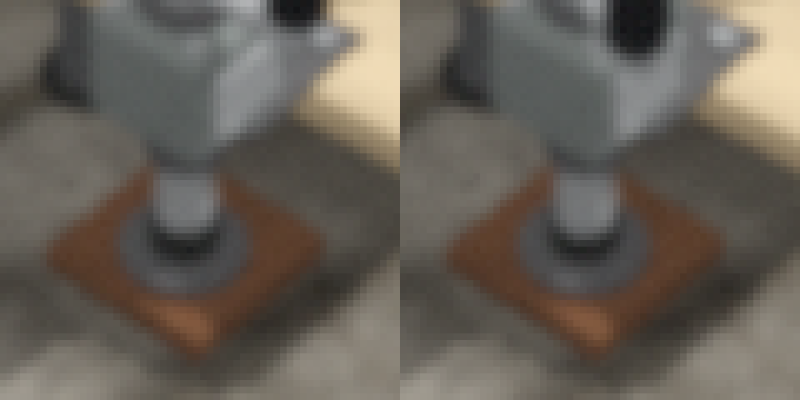

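The foot has not moved between 173° and 203° of turn, while the standstill force rose from about 5 to 9.4 N. That means about 4 to 7 mm of buffer compression, a firm stand, so I release.

Request:
jog_arm([
  {"tx": 0, "ty": 0, "tz": 0, "wx": 0, "wy": 0, "wz": 0, "gripper": 0.6},
  {"tx": 0, "ty": 0, "tz": 0, "wx": 0, "wy": 0, "wz": 0, "gripper": 0.6},
  {"tx": 0, "ty": 0, "tz": 0, "wx": 0, "wy": 0, "wz": 0, "gripper": 0.6},
  {"tx": 0, "ty": 0, "tz": 0, "wx": 0, "wy": 0, "wz": 0, "gripper": 0.6},
  {"tx": 0, "ty": 0, "tz": 0, "wx": 0, "wy": 0, "wz": 0, "gripper": 0.6},
])

```text
time: 8.28
position: [0.4546, 0.2554, 0.1828]
tool_rot: [-2.222, -2.209, -0.005]
ft_force: [-0.2, -0.8, 0.4]
grip_width: 0.514
grip_force: 0.0
```

Request:
jog_arm([
  {"tx": 0, "ty": 0, "tz": 0, "wx": 0, "wy": 0, "wz": 0, "gripper": 0.6},
  {"tx": 0, "ty": 0, "tz": -15, "wx": 0, "wy": 0, "wz": 0, "gripper": 0.6},
  {"tx": 0, "ty": 0, "tz": -40, "wx": 0, "wy": 0, "wz": 0, "gripper": 0.6},
  {"tx": 0, "ty": 0, "tz": -70, "wx": 0, "wy": 0, "wz": 0, "gripper": 0.6},
  {"tx": 0, "ty": 0, "tz": -100, "wx": 0, "wy": 0, "wz": 0, "gripper": 0.6},
])

```text
time: 8.7
position: [0.4544, 0.2543, 0.2837]
tool_rot: [-2.222, -2.209, -0.004]
ft_force: [0.4, 1.7, 0.5]
grip_width: 0.599
grip_force: 0.0
```

Request:
jog_arm([
  {"tx": 0, "ty": -15, "tz": -20, "wx": 0, "wy": 0, "wz": 0, "gripper": 0.6},
  {"tx": 0, "ty": -20, "tz": -30, "wx": 0, "wy": 0, "wz": 0, "gripper": 0.6},
  {"tx": 0, "ty": -20, "tz": -30, "wx": 0, "wy": 0, "wz": 0, "gripper": 0.6},
  {"tx": 0, "ty": -20, "tz": -30, "wx": 0, "wy": 0, "wz": 0, "gripper": 0.6},
  {"tx": 0, "ty": -20, "tz": -30, "wx": 0, "wy": 0, "wz": 0, "gripper": 0.6},
])

```text
time: 9.12
position: [0.4348, 0.2535, 0.3113]
tool_rot: [-2.223, -2.208, -0.002]
ft_force: [0.6, 0.9, -0.6]
grip_width: 0.599
grip_force: 0.0
```

```bash
python3 st.py; python3 - <<'E'
from h import *
a=vision.get_image("scene")["color"][125:275,240:400]
cv2.imwrite("pics/d.png",cv2.resize(a,None,fx=4,fy=4,interpolation=3))
E
```

```text
t 9.1667 p [0.4348 0.2535 0.3112] turned 198.2 r 0.0676 F [ 0.3 -0.1 -0.5] rad -0.4 tang(against) -0.0 w 0.5961173960242794
foot row shift px 6.54 conf 0.68
```

View pics/d.png

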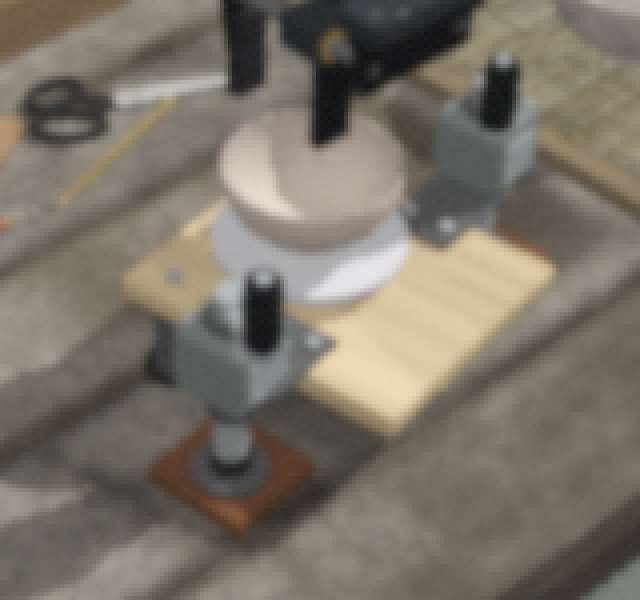

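The crank stayed put with its knob at (264,310), the foot stands on the pad at (230,470), the other knob is unmoved at (501,61), and the gripper is clear.

```bash
python3 -c "
from h import *
im=vision.get_image('scene')
for d in (190,198,203,208):
    a=np.radians(-1.4-d);print(d,(np.array(proj(im,[.4984+.05*np.cos(a),.2308+.05*np.sin(a),.217]))-[240,125])*4)
print(ctrl.close_job())"
```

```text
190 [277.41674395 273.15936015]
198 [266.4066716  276.65856021]
203 [259.14356512 278.32861182]
208 [251.65781159 279.58254733]
the job is handed in; nothing more can be done
None
```

I wound the left jack's crank about 200° clockwise, until its foot stood on the pad with the buffer an estimated 4–7 mm compressed (about 20–35 N), then let go; the other jack's knob looks unmoved, and the job is handed in (no verdict was returned).

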